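# Fit a cut tube into a push-fit coupling

## Task

A push-fit coupling is clamped upright in the bench vice: take the plug out of its mouth and put it in the open tray. Then take the longer of the two copper tubes from the wooden stand and push it straight down into the coupling, past the drag of its seal, until you feel it fully home on the stop inside, and let it go. Press no harder than it takes to feel the stop (never ram it) and leave the shorter tube, the spray can and the tape roll where they are.

Things in the scene. Friction and masses are not known exactly. Their poses are not given: they have to be found in the camera images.
- tube: The longer cut copper tube: 15 mm outside diameter, 120 mm long, about 50 g, both ends square and alike. Origin at the centre of its lower end face, z axis up along the tube. It starts upright in a hole of the stand, its lower 40 mm inside the block (hole 18 mm wide, open at the top only), 80 mm standing free.
- short_tube: The shorter cut tube, same diameter, 80 mm long, in the stand's other hole, 40 mm standing free. Origin at the centre of its lower end. To be left alone.
- stand: Fixed timber block 66 x 150 x 52 mm high (x, y, z). Origin at the centre of its underside; the two holes lie on its y axis at +36 and -36 mm; which tube is in which hole changes.
- coupling: White plastic push-fit straight coupling, 62 mm long and 29 mm wide, fixed upright in the vice jaws with its upper 34 to 46 mm standing free above them; its axis is vertical. Origin at the centre of its lower end, z axis up.
- mouth (a point): Centre of the coupling's upper mouth, level with its rim, on its axis (62 mm above the coupling's origin). The bore is 16.4 mm wide, widened to about 20 mm at the rim by a 3 mm lead-in. The stop on which the tube bottoms cannot be seen and its depth differs from make to make: between 20 and 34 mm below the mouth. There the resistance rises sharply and the tube goes no further.
- seal (a point): Centre of the rubber ring seal inside the coupling, on its axis, 14 mm below the mouth. The tube's end meets it about 11 mm down; pushing past it and on takes a steady 4 to 9 N, and the tube stays where it is left. At the stop the force climbs by 20 N or more in a millimetre, so meet it at a few mm/s: over 28 N on the stop (or 60 N jammed on rim and bore) damages the coupling.
- plug: Black plastic transit plug hanging loosely in the mouth, 12 g: a 13 mm shank 10 mm long inside the mouth, a 25 mm flange 3 mm thick lying on the rim, and above it a round grip 14 mm wide and 18 mm high. Origin at the centre of the shank's foot, z axis up through the grip, whose top is 31 mm above the origin. Nothing holds it but its weight.
- vice: Fixed blue bench vice, jaw tops 100 mm above the counter. Origin on the counter below the coupling's axis; its x axis runs along the screw from the cross handle (130 mm to -x, 116 mm long) to the anvil (92 mm to +x), the jaws are 80 mm wide along y.
- tray: Fixed open blue tray, 120 x 160 x 35 mm high outside, walls and floor 3 mm thick, empty. Origin at the centre of its underside.
- spray_can: Spray can, 52 mm wide, 150 mm high, standing. Origin at the centre of its foot. To be left alone.
- tape: White tape roll lying flat, 56 mm wide, 19 mm high. Origin at the centre of its underside. To be left alone.

How it is judged:
By the outcome, as a careful person would: the job done as asked, in the order asked, and still so for the second after the job is handed in, with the robot touching nothing.
It also fails if it takes over 58 s, if anything falls off the work surface, if the arm or the gripper's body presses on something with over 40 N, if the wrist force passes 120 N, or if a joint passes its speed limit or range.

## Robot

A 6-joint arm with a two-finger parallel gripper is mounted at the origin on the work surface. World frame = base frame: x ahead of the robot, y to its left, z up, the work surface at z = 0. Lengths are in mm, angles in rad, forces in N, time in s.
With the tool pointing down it reaches from about 400 to 925 mm from the base axis. Payload 12.5 kg.
Tool frame: the origin (TCP) lies midway between the tips of the shut fingers; the grasp point (between the pads) lies 19 mm behind it; z points along the fingers, y is the line along which they close (so a half turn about z gives the same grasp; the last joint's range is limited). The gripper opens to 95 mm and grips with 3 to 60 N. Pads are 20 mm wide; open, the fingers measure 119 mm over their backs; the gripper's body (75 mm by 180 mm) begins 59 mm behind the grasp point.
Start: joints at [-1.399, 0.491, 1.559, -0, 1.092, -0.106], TCP at [171.423, -601.05, 214.661] pointing down, gripper open.
Joint ranges: [-3.1, 3.1], [-0.84, 2.19], [0.05, 2.79], [-1.13, 4.28], [0.06, 2.93], [-2.69, 2.69]. Speed limits (rad/s): [2.22, 2.22, 2.79, 3.14, 3.14, 3.14].

## Interface

Orientations are given as [roll, pitch, yaw] about the fixed x, y, z axes, in that order (R = Rz(yaw) Ry(pitch) Rx(roll)).
In Python, from cell import state, read_camera, camera_info, env gives the robot as it stands.
- The arm moves only by the tool move_arm, never from a script. Its argument "commands" is a list of rows, each a list of 3 entries, a list of its own where there are three numbers: the shift along the world's x, y, z in cm, then the turn, a rotation vector about the world's x, y, z in degrees, then the opening, from 0 (shut) to 1 (fully open). A call has 1 to 10 rows; each row shifts and turns the commanded pose from where the row before left it; what a row does not reach is not made up. A row lasts 1/10 s, in which the tool goes at most 50 mm and 8.59 degrees, less where a joint would pass 70% of its speed; a pose out of reach is approached as far as the arm can. A call with a gripper value outside its range is refused whole. The fingers move at their own pace and stop on an object; the grip force is fixed at half the most. Time passes only in rows, so rows that do not move let the fingers close. It gives the time, the measured TCP pose, the force, the opening and the grip force at its end, in the units of the state.
- state(): the state, without advancing time (a new reading comes with each control period).
- read_camera(name): name is "side" or "top" or "wrist"; returns the picture (384x512x3 uint8, blue, green, red); there is no depth.
- camera_info(name): a dict with "K" (3x3 intrinsics, pixels), "cam_to_world" (4x4, takes a point from camera to world coordinates). Camera axes: x right, y down, z forward; pixel columns grow to the right and rows downward; lengths in mm; the calibration is good to about 2 mm. A picture is of the moment at which its call begins: read the wrist's pose just before it. camera_info takes no time and is no camera call; for the wrist camera it gives the pose at the moment of the call.
- env.job_done(): hands the job in; it is judged then, once.
The state is a dict: "t": time; "joints": joint angles; "qvel": joint speeds; "tau": joint torques, N m; "eef_pos": TCP position; "tcp_rot": TCP orientation; "ft_force": force on the tool from outside, world axes, zero at the start; "moment": the same for the moment, N m; "opening": opening from 0.0 (shut) to 1.0 (fully open); "grip_force": force on a finger pad.
Only numpy, scipy, OpenCV 4.12 (cv2) and the standard library are available. Lean on these libraries where they do the work, as an engineer would, in place of code of your own. Each camera call takes 0.05 s, during which the arm holds its last target. There are 200 camera calls.

## Working session

There is one attempt and no reset: what is moved stays moved. The work goes in short steps, Python scripts to look and compute and a tool call to move; the robot and the scene stay as the last step left them, time stands still between calls to the robot, and variables do not carry over. Pictures are saved under pics/ and viewed, at most 10 in all, crops included, and the job is handed in when it is done.

Besides the shell and the picture viewer there is one more tool, called after "Request:" as name(argument=value, ...), one argument or row to a line, values as JSON. move_arm: Moves the arm, as the interface text tells. Its arguments: {"type":"object","properties":{"commands":{"type":"array"}},"required":["commands"]}

```bash
mkdir -p pics
python3 - <<'E'
from cell import *
import cv2,numpy as np
np.set_printoptions(precision=4,suppress=True)
for n in("top","side","wrist"):
    c=camera_info(n);print(n,c["K"],c["cam_to_world"]);cv2.imwrite(f"pics/{n}0.png",read_camera(n))
print(state())
E
```

```text
top [[445.6394   0.     256.5641]
 [  0.     445.6394 194.4745]
 [  0.       0.       1.    ]] [[   0.0194   -0.9945    0.1033  448.255 ]
 [  -0.9998   -0.0197   -0.0023   -1.7228]
 [   0.0043   -0.1033   -0.9946 1346.2722]
 [   0.        0.        0.        1.    ]]
side [[351.1571   0.     257.2653]
 [  0.     351.1571 193.6632]
 [  0.       0.       1.    ]] [[ -0.7616  -0.3393   0.5522 123.727 ]
 [ -0.648    0.3841  -0.6577 528.3652]
 [  0.011   -0.8587  -0.5124 542.4129]
 [  0.       0.       0.       1.    ]]
wrist [[300.1074   0.     252.9151]
 [  0.     300.1074 195.2646]
 [  0.       0.       1.    ]] [[   0.2746   -0.9243   -0.2651  247.1049]
 [  -0.9615   -0.2646   -0.0735 -579.2599]
 [  -0.0022    0.2751   -0.9614  385.9023]
 [   0.        0.        0.        1.    ]]
{'t': 0.15, 'joints': array([-1.3986,  0.4914,  1.5593,  0.    ,  1.0917, -0.1056]), 'qvel': array([ 0.0016, -0.0006, -0.001 ,  0.0005,  0.0003,  0.0012]), 'tau': array([  0.0038, -61.2895, -25.8276,   0.0693,   0.0473,  -0.0001]), 'eef_pos': array([ 171.3972, -600.8602,  214.2123]), 'tcp_rot': array([-3.1408, -0.0001,  0.2778]), 'ft_force': array([ 0.8041, -0.0872, -0.2428]), 'moment': array([ 0.0443, -0.0311,  0.0061]), 'grip_force': 0.0, 'opening': 1.0010954088439572}
```

View pics/top0.png

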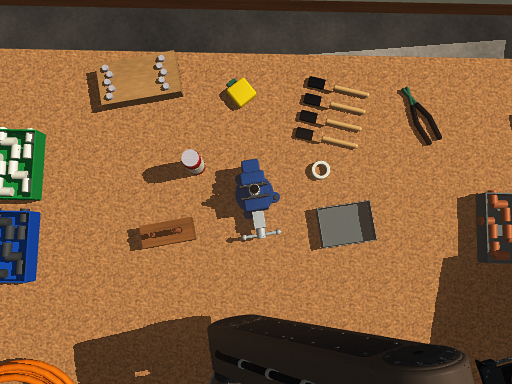

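View pics/side0.png

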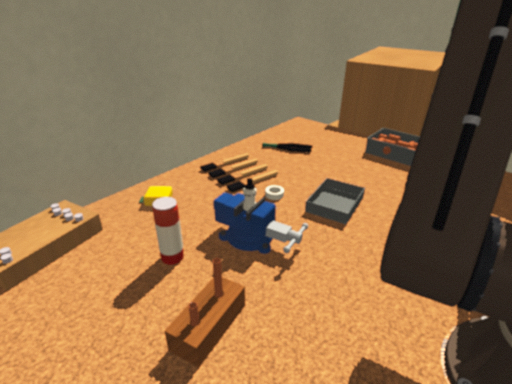

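The top view shows the vice/coupling at (254,189), stand at (167,233), tray at (345,224), can at (193,162) and tape at (320,170). In the side view the long tube is at (218,278), on the tray side of the stand, and the short one is at (194,314).

```bash
cat > h.py <<'E'
from cell import *
import cv2,numpy as np
np.set_printoptions(precision=2,suppress=True)
def ray(n,uv,c=None):
    c=c or camera_info(n);T=c["cam_to_world"];d=T[:3,:3]@np.linalg.solve(c["K"],[*uv,1]);return T[:3,3],d/np.linalg.norm(d)
def atz(n,uv,z,c=None):
    o,d=ray(n,uv,c);return o+d*(z-o[2])/d[2]
def tri(rs):
    A=sum(np.eye(3)-np.outer(d,d) for o,d in rs);b=sum((np.eye(3)-np.outer(d,d))@o for o,d in rs);return np.linalg.solve(A,b)
def proj(n,p,c=None):
    c=c or camera_info(n);T=c["cam_to_world"];q=c["K"]@(T[:3,:3].T@(np.array(p)-T[:3,3]));return q[:2]/q[2]
def crop(im,x,y,w,h,s): return cv2.resize(im[y:y+h,x:x+w],None,fx=s,fy=s,interpolation=cv2.INTER_CUBIC)
E
python3 - <<'E'
from h import *
t=cv2.imread("pics/top0.png");s=cv2.imread("pics/side0.png")
a=np.hstack([crop(t,220,150,65,50,6),crop(t,135,210,65,50,6)])
b=np.hstack([crop(s,215,170,65,50,6),crop(s,165,255,87,67,4.5)[:300,:390]])
cv2.imwrite("pics/c.png",np.vstack([a,b]))
for n,uv,z in [("mouth",(254,189),165),("can",(193,160),150),("tray",(345,224),20),("tape",(320,170),19),("stand",(167,233),52)]:print(n,atz("top",uv,z))
E
```

```text
mouth [585.52   2.7  165.  ]
can [663.33 170.17 150.  ]
tray [ 502.99 -269.44   20.  ]
tape [ 664.07 -194.44   19.  ]
stand [465.6  252.07  52.  ]
```

View pics/c.png

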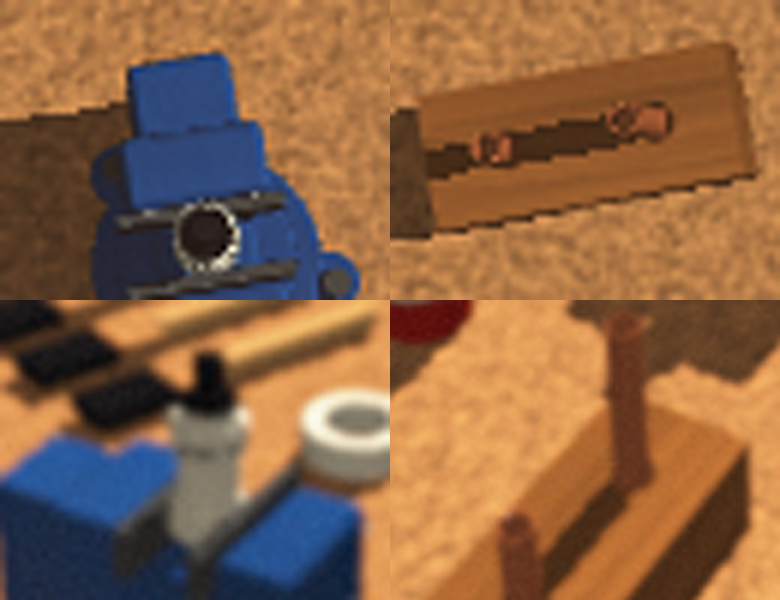

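The crop shows the plug centre in the top view at about (254.5,189.2), with its grip top in the side view at (250,179). The long tube's top end is at (173.7,230) in top and (217.7,259) in side, and both tubes stand upright.

Run:
```python
from h import *
print(tri([ray("top",(254.5,189.2)),ray("side",(250,179))]),atz("top",(254.5,189.2),155))
print(tri([ray("top",(173.7,230)),ray("side",(217.7,259))]),atz("top",(173.7,230),132),atz("side",(217.7,259),132),atz("top",(180,230),52))
print("jawdir",atz("top",(220+128/6,150+295/6),100)-atz("top",(220+295/6,150+268/6),100))
print("stand",[atz("top",(135+a/6,210+b/6),52) for a,b in((28,95),(340,42),(365,175))])
```

```text
[586.17   2.08 162.84] [586.17   1.39 155.  ]
[472.53 217.72 134.4 ] [472.99 218.54 132.  ] [474.1  215.58 132.  ] [474.98 214.84  52.  ]
jawdir [-14.25  77.95   0.  ]
stand [array([484.73, 331.96,  52.  ]), array([513.25, 182.4 ,  52.  ]), array([449.48, 168.17,  52.  ])]
```

Request:
move_arm(
  commands=[
    [[2,3,0],[0,0,-0.5],0.5],
    [[2,3,0],[0,0,-0.5],0.5],
    [[2,3,0],[0,0,-0.5],0.5],
    [[2,3,0],[0,0,-0.5],0.5],
    [[2,3,0],[0,0,-0.5],0.5],
    [[2,3,0],[0,0,-0.5],0.5],
    [[2,3,0],[0,0,-0.5],0.5],
    [[2,3,0],[0,0,-0.5],0.5],
    [[2,3,0],[0,0,-0.5],0.5],
    [[2,3,0],[0,0,-0.5],0.5],
  ],
)

```text
t: 1.15
eef_pos: [372.0, -299.7, 214.6]
tcp_rot: [3.142, 0.0, 0.19]
ft_force: [0.6, -1.5, 0.2]
opening: 0.5
grip_force: 0.0
```

Request:
move_arm(
  commands=[
    [[2,3,0.2],[0,0,-0.5],0.5],
    [[2,3,0.2],[0,0,0],0.5],
    [[2,3,0.2],[0,0,0],0.5],
    [[2,3,0.2],[0,0,0],0.5],
    [[2,3,0.2],[0,0,0],0.5],
    [[2,3,0.2],[0,0,0],0.5],
    [[2,3,0.2],[0,0,0],0.5],
    [[2,3,0],[0,0,0],0.5],
    [[2,3,0],[0,0,0],0.5],
    [[2,3,0],[0,0,0],0.5],
  ],
)

```text
t: 2.15
eef_pos: [572.0, 0.4, 228.5]
tcp_rot: [3.142, 0.0, 0.182]
ft_force: [0.2, -0.3, -0.1]
opening: 0.501
grip_force: 0.0
```

Run:
```python
from h import *
c=camera_info("wrist");cv2.imwrite("pics/w1.png",read_camera("wrist"));print(state()["eef_pos"],state()["tcp_rot"],state()["t"])
print(c["cam_to_world"])
np.save("w1.npy",c["cam_to_world"])
```

```text
[574.17   3.71 228.45] [-3.14 -0.    0.18] 2.2
[[  0.18  -0.95  -0.27 649.43]
 [ -0.98  -0.17  -0.05  14.89]
 [ -0.     0.28  -0.96 400.29]
 [  0.     0.     0.     1.  ]]
```

View pics/w1.png

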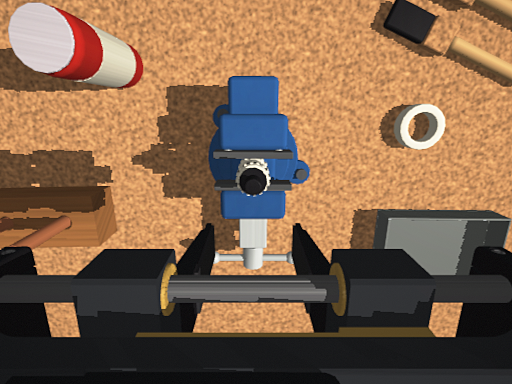

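The wrist view shows the plug grip near (253,183) in the white mouth, with the long tube at (40,237) on the left and the tray at the lower right. I'll zoom in on the plug.

Run:
```python
from h import *
w=cv2.imread("pics/w1.png")
cv2.imwrite("pics/w1c.png",np.hstack([crop(w,225,150,50,50,8),crop(w,0,200,100,125,4)[:400]]))
g=cv2.cvtColor(w,cv2.COLOR_BGR2GRAY)[160:205,230:275]
print(g[::2,6:40:2])
```

```text
[[ 45  43  47 119 123 156 145 105 111 126 151 240 246 254 118  91  87]
 [ 45  43  86 128 113 102  70 163 191  34 109 160 181 254 173 117  84]
 [ 44  49 112 117 190 170 112 168 181 163 186 249  99 137 229 242  77]
 [ 44 100 114  96 150 155 254 254 254 253 254 244 221 212 228 199  82]
 [ 43  84 127 115 126 115  65  18   9   1  31 241 253 249 193  79 108]
 [ 42  63 120 129  94  22  32  34  34  33  32  24  23 233 254 158 177]
 [ 60  94 130  86  28  33  34  33  35  34  35  35  31  10 254 247 234]
 [ 99 122 116  21  31  34  34  36  33  35  34  35  35  25  95 254 148]
 [ 56 131  35  18  20  20  15  13  18  17  19  31  36  34  24 233 224]
 [102 130   5  18  20  17  14  15  19  21  21  24  34  32  27 159 254]
 [116 115   9  19  18  16  21  37  37  39  36  26  30  33  30 111 244]
 [ 90 114  10  20  18  25  36  36  36  36  35  47  30  32  31  61 246]
 [ 34  93   9  18  14  30  34  33  35  35  36  33  48  32  28 103 254]
 [ 50 133  53  15  18  32  32  32  34  33  35  35  45  33  17 193  98]
 [ 91 101  92  10  16  32  31  33  33  32  33  33  41  28  40 223  79]
 [ 73  72  78  69  14  25  32  32  32  34  33  32  31  35 244 155  98]
 [ 75  75  72 128  76  23  24  32  33  32  30  28  57 111  71  72  74]
 [ 80  80  79  78  80 116 154  44  24  70  45  57 199  69  82  82  83]
 [ 85  84  84  85  85  79  70  82  84 157 103  85  84  84  87  87  87]
 [ 83  83  83  83  82  83  84  85  85  84  85  86  86  86  86  86  87]
 [ 84  83  82  83  82  82  84  85  85  86  87  86  84  86  86  86  87]
 [ 84  82  83  83  83  83  83  84  86  85  85  85  85  86  86  87  86]
 [ 84  83  84  83  82  83  82  84  85  86  84  85  85  85  86  87  86]]
```

View pics/w1c.png

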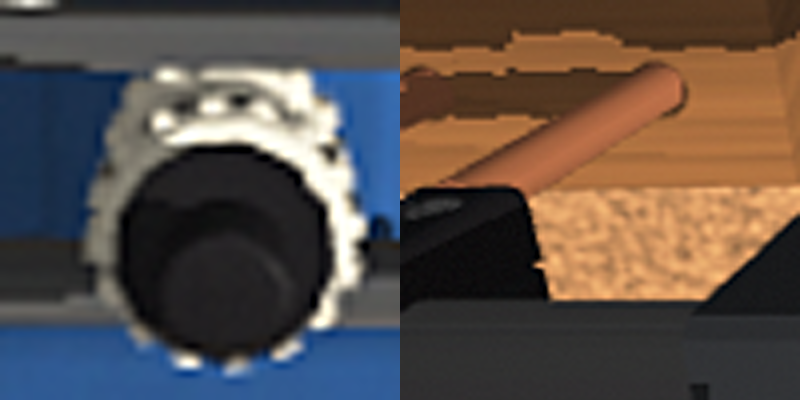

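Run:
```python
from h import *
c=camera_info("wrist");c["cam_to_world"]=np.load("w1.npy")
rt=ray("top",(254.5,189.2));rs=ray("side",(250,179));rw=ray("wrist",(253.1,185.4),c)
print("top+w",tri([rt,rw]),"s+w",tri([rs,rw]),"all",tri([rt,rs,rw]))
for z in(150,155,160,165):print(z,atz("wrist",(253.1,185.4),z,c),atz("wrist",(253.1,181.5),z-18,c),atz("side",(250,179),z))
for p in [(586,3,160),(586,3,142),(586,3,145)]:print(proj("side",p),proj("top",p),proj("wrist",p,c))
s=cv2.imread("pics/side0.png");print(cv2.cvtColor(s,cv2.COLOR_BGR2GRAY)[174:202,244:258])
```

```text
top+w [586.94   2.44 147.14] s+w [589.21   2.88 161.77] all [587.85   2.42 161.32]
150 [587.52   3.6  150.  ] [586.69   3.46 132.  ] [602.87 -15.14 150.  ]
155 [588.75   3.83 155.  ] [587.86   3.67 137.  ] [596.76  -8.21 155.  ]
160 [589.99   4.05 160.  ] [589.03   3.89 142.  ] [590.66  -1.29 160.  ]
165 [591.23   4.28 165.  ] [590.2   4.1 147. ] [584.55   5.64 165.  ]
[250.29 180.32] [253.9  189.04] [253.48 190.22]
[250.28 187.21] [253.91 189.8 ] [253.46 184.95]
[250.28 186.07] [253.91 189.67] [253.46 185.78]
[[106  99  92  87  80  78  79  87  99 100 105 122 146 157]
 [ 87  82  80  74  81  85 104 125 144 155 153 159 169 179]
 [ 79  78  88  99 102 122 139 154 168 176 177 182 187 191]
 [101 111 121 127 132 135 148 157 171 186 196 198 199 196]
 [141 154 146 120 102  94 101 120 163 189 195 192 181 166]
 [164 167 145  91  46  43  46  79 130 170 173 158 143 125]
 [171 168 140  78  23  15  19  42  89 125 131 115 101  92]
 [174 169 145  75  19  11  15  23  65  90  93  90  81  78]
 [170 174 148  79  24  11  11  22  55  81  79  79  72  76]
 [142 160 137  76  21  10  13  19  42  68  74  83  97
[... 368 characters left out ...]
1 118 113 111 107 109 112 121 141 169 200 196 180]
 [122 119 122 122 123 123 127 126 140 151 153 160 174 174]
 [124 120 121 128 128 125 127 130 133 142 137 137 154 167]
 [120 115 117 123 125 122 124 125 123 126 123 130 147 167]
 [107  99 102 107 109 110 112 118 114 105 108 129 155 168]
 [ 94  87  96  94  90  92 101 113 112 103 117 142 167 176]
 [ 98 104 108 107  98  97 106 113 121 112 136 161 173 175]
 [100 112 117 117 115 117 118 120 118 125 141 168 174 170]
 [101 117 122 126 123 123 123 122 125 123 140 161 172 168]
 [102 114 121 125 125 125 125 125 123 125 142 164 169 166]
 [100 117 122 125 126 126 125 125 125 124 145 170 173 167]
 [104 118 121 127 125 127 128 124 124 128 157 180 169 150]]
```

Request:
move_arm(
  commands=[
    [[0.85,0.25,-1],[0,0,0],0.5],
    [[0.85,0.2,-1],[0,0,0],0.5],
    [[0,0,-1],[0,0,0],0.5],
    [[0,0,-1],[0,0,0],0.5],
    [[0,0,0],[0,0,0],0.5],
  ],
)

```text
t: 2.7
eef_pos: [587.4, 2.8, 186.9]
tcp_rot: [-3.141, 0.003, 0.181]
ft_force: [-0.7, -0.3, 0.5]
opening: 0.5
grip_force: 0.0
```

Run:
```python
from h import *
s=state();c=camera_info("wrist");w=read_camera("wrist");cv2.imwrite("pics/w2.png",w);print(s["eef_pos"],s["tcp_rot"],s["t"])
np.save("w2.npy",c["cam_to_world"])
cv2.imwrite("pics/w2c.png",crop(w,180,160,150,112,5))
for z in (100,130,142,160,187):print(z,proj("wrist",[*s["eef_pos"][:2],z],c))
```

```text
[587.44   2.81 186.89] [-3.14  0.    0.18] 2.7
100 [253.56 199.94]
130 [253.57 210.87]
142 [253.57 216.01]
160 [253.58 224.76]
187 [253.59 240.93]
```

View pics/w2c.png

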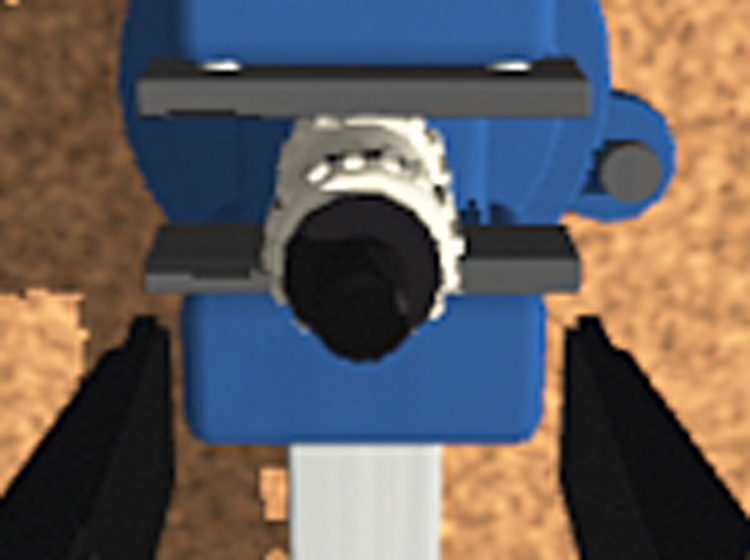

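The crop shows the grip top centred near (253,223) and the flange centre near (252.8,214.4), midway between the fingers.

Run:
```python
from h import *
c=camera_info("wrist");c1=dict(c,cam_to_world=np.load("w1.npy"));c2=dict(c,cam_to_world=np.load("w2.npy"))
print(tri([ray("w",(253.1,185.4),c1),ray("w",(253,223),c2)]),tri([ray("w",(253.1,181.5),c1),ray("w",(252.8,214.4),c2)]))
for z in(155,160,165):print(z,atz("w",(253,223),z,c2),atz("w",(252.8,214.4),z-18,c2))
```

```text
[592.45   4.32 169.84] [589.89   3.95 145.62]
155 [586.75   3.11 155.  ] [586.85   3.31 137.  ]
160 [588.68   3.45 160.  ] [588.62   3.63 142.  ]
165 [590.62   3.8  165.  ] [590.4    3.94 147.  ]
```

Request:
move_arm(
  commands=[
    [[0.15,0.08,-1],[0,0,0],0.5],
    [[0,0,-1],[0,0,0],0.5],
    [[0,0,-1],[0,0,0],0.5],
    [[0,0,-0.9],[0,0,0],0.5],
    [[0,0,0],[0,0,0],0.5],
    [[0,0,0],[0,0,0],0.1],
    [[0,0,0],[0,0,0],0],
    [[0,0,0],[0,0,0],0],
    [[0,0,0],[0,0,0],0],
    [[0,0,0],[0,0,0],0],
  ],
)

```text
t: 3.75
eef_pos: [590.0, 4.3, 149.9]
tcp_rot: [3.141, -0.0, 0.182]
ft_force: [-0.2, -0.0, 1.5]
opening: 0.136
grip_force: 30.2
```

Request:
move_arm(
  commands=[
    [[0,0,1],[0,0,0],0],
    [[0,0,1],[0,0,0],0],
    [[0,0,2],[0,0,0],0],
    [[-0.5,-1.5,1],[0,0,0],0],
    [[-0.9,-3,0],[0,0,0],0],
    [[-0.9,-3,0],[0,0,0],0],
    [[-0.9,-3,0],[0,0,0],0],
    [[-0.9,-3,0],[0,0,0],0],
    [[-0.9,-3,0],[0,0,0],0],
    [[-0.9,-3,0],[0,0,0],0],
  ],
)

```text
t: 4.75
eef_pos: [529.9, -192.7, 200.3]
tcp_rot: [3.141, -0.0, 0.182]
ft_force: [-0.3, -0.0, 0.9]
opening: 0.134
grip_force: 30.0
```

Request:
move_arm(
  commands=[
    [[-0.9,-3,0],[0,0,0],0],
    [[-0.9,-3,0],[0,0,0],0],
    [[-0.9,-2,-1],[0,0,0],0],
    [[0,0,-3],[0,0,0],0],
    [[0,0,-3],[0,0,0],0],
    [[0,0,-3],[0,0,0],0],
    [[0,0,-3],[0,0,0],0],
    [[0,0,-2.5],[0,0,0],0],
    [[0,0,0],[0,0,0],0],
  ],
)

```text
t: 5.65
eef_pos: [502.3, -270.7, 42.5]
tcp_rot: [-3.139, 0.003, 0.181]
ft_force: [-1.5, -0.0, 0.3]
opening: 0.139
grip_force: 30.0
```

Request:
move_arm(
  commands=[
    [[0,0,-0.8],[0,0,0],0],
    [[0,0,-0.8],[0,0,0],0],
    [[0,0,0],[0,0,0],0],
    [[0,0,0],[0,0,0],0.4],
    [[0,0,0],[0,0,0],0.4],
    [[0,0,0],[0,0,0],0.4],
    [[0,0,1],[0,0,0],0.4],
    [[0,0,3],[0,0,0],0.4],
    [[0,0,4],[0,0,0],0.4],
    [[0,0,4],[0,0,0],0.4],
  ],
)

```text
t: 6.65
eef_pos: [503.7, -270.6, 150.7]
tcp_rot: [-3.141, 0.0, 0.182]
ft_force: [-0.6, -0.6, -0.2]
opening: 0.397
grip_force: 0.0
```

Request:
move_arm(
  commands=[
    [[-0.2,2,3],[0,0,0],0.4],
    [[-0.2,3.5,3],[0,0,0],0.4],
    [[-0.2,4,2],[0,0,0],0.4],
    [[-0.2,4,0],[0,0,0],0.4],
    [[-0.2,4,0],[0,0,0],0.4],
    [[-0.2,4,0],[0,0,0],0.4],
    [[-0.2,4,0],[0,0,0],0.4],
    [[-0.2,4,0],[0,0,0],0.4],
    [[-0.2,4,0],[0,0,0],0.4],
    [[-0.2,4,0],[0,0,0],0.4],
  ],
)

```text
t: 7.65
eef_pos: [483.5, 105.9, 229.6]
tcp_rot: [3.141, -0.001, 0.182]
ft_force: [1.1, -0.4, -0.3]
opening: 0.4
grip_force: 0.0
```

Request:
move_arm(
  commands=[
    [[-0.2,4,0],[0,0,0],0.4],
    [[-0.2,4,0],[0,0,0],0.4],
    [[-0.2,2,0],[0,0,0],0.4],
    [[-0.2,1,0],[0,0,0],0.4],
    [[-0.2,0,0],[0,0,0],0.4],
    [[0,0,0],[0,0,0],0.4],
    [[0,0,0],[0,0,0],0.4],
  ],
)

```text
t: 8.35
eef_pos: [474.0, 213.2, 228.9]
tcp_rot: [3.141, -0.0, 0.181]
ft_force: [-0.2, 0.2, -0.7]
opening: 0.401
grip_force: 0.0
```

Run:
```python
from h import *
s=state();c=camera_info("wrist");w=read_camera("wrist");cv2.imwrite("pics/w3.png",w);print(s["eef_pos"],s["tcp_rot"],s["t"])
np.save("w3.npy",c["cam_to_world"])
t=read_camera("top");cv2.imwrite("pics/top3.png",t)
cv2.imwrite("pics/w3c.png",np.vstack([crop(w,160,100,190,133,4.2),crop(t,220,150,160,35,4.98)[:, :798][:170]] if 0 else [crop(w,170,120,160,100,5)[:400],crop(t,235,170,160,40*2,5)[:200]]))
for z in (52,132):print(z,proj("wrist",[473,217.5,z],c))
```

```text
[474.04 213.23 228.86] [ 3.14 -0.    0.18] 8.35
52 [249.72 178.42]
132 [248.77 197.39]
```

View pics/w3c.png

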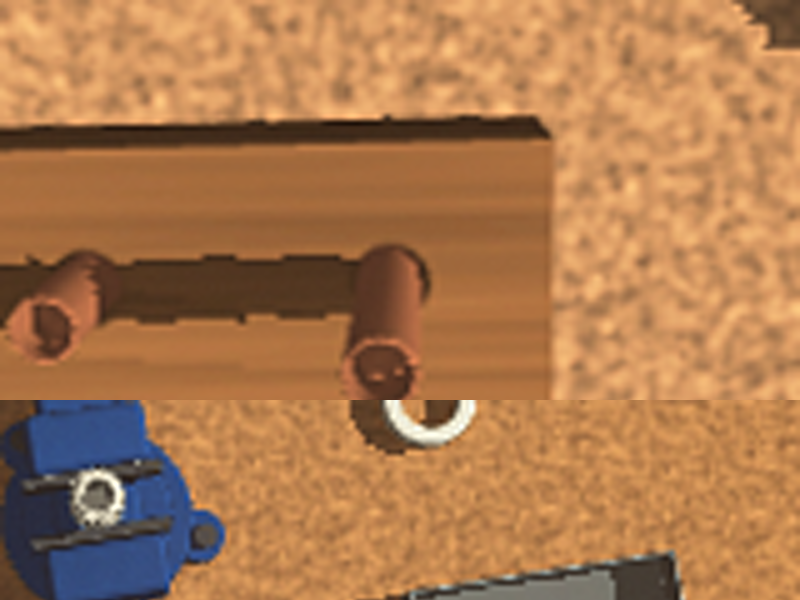

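The crop shows the tube's top rim centred at (246.6,194.4) and its base at about (248.6,175). In the top view the mouth is now open at (254.4,189.4).

Run:
```python
from h import *
c=camera_info("wrist");c["cam_to_world"]=np.load("w3.npy")
print(atz("w",(246.6,194.4),132,c),atz("w",(248.6,175),52,c))
print(tri([ray("w",(246.6,194.4),c),ray("top",(173.7,230)),ray("side",(217.7,259))]))
t=cv2.imread("pics/top3.png")
cv2.imwrite("pics/tray.png",crop(t,300,190,90,65,6))
```

```text
[475.49 219.99 132.  ] [476.84 219.55  52.  ]
[473.83 218.34 132.82]
```

View pics/tray.png

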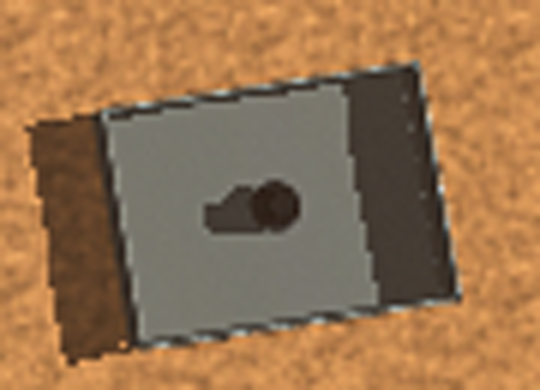

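The plug stands upright in the middle of the tray.

Request:
move_arm(
  commands=[
    [[0.13,0.6,-1],[0,0,0],0.4],
    [[0,0,-3],[0,0,0],0.4],
    [[0,0,-3],[0,0,0],0.4],
    [[0,0,-3],[0,0,0],0.4],
    [[0,0,-2.7],[0,0,0],0.4],
    [[0,0,-1],[0,0,0],0.4],
    [[0,0,0],[0,0,0],0.4],
  ],
)

```text
t: 9.15
eef_pos: [474.8, 220.1, 90.4]
tcp_rot: [3.141, 0.003, 0.182]
ft_force: [-0.2, -0.1, 0.0]
opening: 0.401
grip_force: 0.0
```

Request:
move_arm(
  commands=[
    [[0,0,0],[0,0,0],0.2],
    [[0,0,0],[0,0,0],0.1],
    [[0,0,0],[0,0,0],0],
    [[0,0,0],[0,0,0],0],
    [[0,0,0],[0,0,0],0],
    [[0,0,0],[0,0,0],0],
  ],
)

```text
t: 9.75
eef_pos: [475.7, 220.4, 92.5]
tcp_rot: [-3.141, -0.002, 0.182]
ft_force: [0.1, 0.8, 6.8]
opening: 0.149
grip_force: 30.0
```

Request:
move_arm(
  commands=[
    [[0,0,0.5],[0,0,0],0],
    [[0,0,1.5],[0,0,0],0],
    [[0,0,2],[0,0,0],0],
    [[0,0,3],[0,0,0],0],
    [[0,0,3],[0,0,0],0],
    [[0,0,3],[0,0,0],0],
    [[0,0,2],[0,0,0],0],
    [[0,0,1],[0,0,0],0],
    [[0.5,-1,0],[0,0,0],0],
    [[1,-2,0],[0,0,0],0],
  ],
)

```text
t: 10.75
eef_pos: [489.9, 190.1, 250.9]
tcp_rot: [3.141, 0.001, 0.184]
ft_force: [-0.4, 0.1, -0.5]
opening: 0.151
grip_force: 30.0
```

Request:
move_arm(
  commands=[
    [[1.3,-2.5,0],[0,0,0],0],
    [[1.3,-2.5,0],[0,0,0],0],
    [[1.3,-2.5,0],[0,0,0],0],
    [[1.3,-2.5,0],[0,0,0],0],
    [[1.3,-2.5,0],[0,0,0],0],
    [[1.2,-2.5,0],[0,0,0],0],
    [[1.2,-2,0],[0,0,0],0],
    [[0.7,-1.2,0],[0,0,0],0],
    [[0.2,-0.4,0],[0,0,0],0],
    [[0,0,0],[0,0,0],0],
  ],
)

```text
t: 11.75
eef_pos: [588.0, 4.0, 250.9]
tcp_rot: [-3.141, 0.001, 0.181]
ft_force: [0.4, -0.6, -0.0]
opening: 0.152
grip_force: 30.0
```

Run:
```python
from h import *
s=state();c=camera_info("wrist");w=read_camera("wrist");cv2.imwrite("pics/w4.png",w);print(s["eef_pos"],s["tcp_rot"],s["t"],s["opening"],s["ft_force"])
np.save("w4.npy",c["cam_to_world"])
si=read_camera("side");cv2.imwrite("pics/side4.png",si)
a=crop(w,200,120,100,140,4);b=crop(si,215,95,80,112,5)
cv2.imwrite("pics/w4c.png",np.hstack([a,b]))
p=s["eef_pos"]
for z in (p[2]-80,p[2]+40):print(proj("wrist",[*p[:2],z],c),proj("side",[*p[:2],z]))
print(proj("wrist",[589,3.6,142],c),proj("side",[589,3.6,142]))
```

```text
[588.     4.01 250.91] [-3.14  0.    0.18] 11.75 0.15236084516328713 [ 0.41 -0.57 -0.03]
[253.54 202.39] [249.33 175.95]
[253.66 275.04] [249.3 124.9]
[254.12 192.58] [249.13 186.88]
```

View pics/w4c.png

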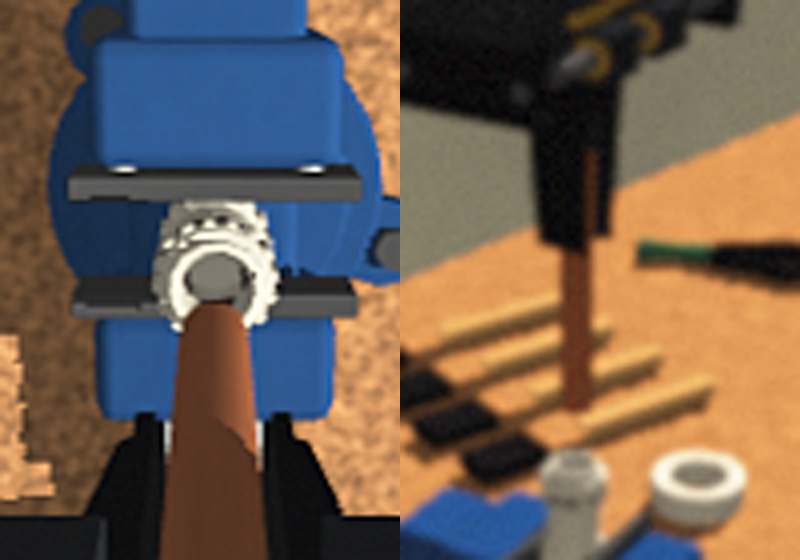

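The wrist crop shows the mouth centre at about (254.2,190) and the tube's lower end at u≈253.2, far edge v≈196. In the side crop the tube is at u≈250.4 and the mouth at u≈249.8, so I need about +2.3 mm in x and −0.5 mm in y.

Request:
move_arm(
  commands=[
    [[0.23,-0.05,-0.6],[0,0,0],0],
    [[0,0,-0.8],[0,0,0],0],
    [[0,0,-0.6],[0,0,0],0],
    [[0,0,0],[0,0,0],0],
    [[0,0,0],[0,0,0],0],
  ],
)

```text
t: 12.35
eef_pos: [590.5, 3.9, 231.5]
tcp_rot: [-3.142, 0.0, 0.182]
ft_force: [0.6, 0.7, -0.4]
opening: 0.151
grip_force: 30.0
```

Run:
```python
from h import *
s=state();c=camera_info("wrist");w=read_camera("wrist");print(s["eef_pos"],s["tcp_rot"],s["t"],s["ft_force"])
np.save("w5.npy",c["cam_to_world"])
si=read_camera("side");t=read_camera("top")
cv2.imwrite("pics/w5.png",w);cv2.imwrite("pics/s5.png",si)
a=crop(w,220,160,67,75,6)[:450,:400];b=crop(si,230,160,40,45,10)[:450,:400]
cv2.imwrite("pics/w5c.png",np.hstack([a,b]))
p=s["eef_pos"]
for z in (p[2]-80.5,142):print(proj("wrist",[*p[:2],z],c),proj("side",[*p[:2],z]),proj("side",[p[0]+1,p[1],z]),proj("side",[p[0],p[1]+1,z]))
```

```text
[590.49   3.87 231.48] [-3.14  0.    0.18] 12.35 [ 0.56  0.67 -0.41]
[253.5  202.29] [248.56 183.3 ] [248.23 183.16] [248.27 183.46]
[253.49 199.34] [248.57 186.71] [248.24 186.57] [248.28 186.87]
```

View pics/w5c.png

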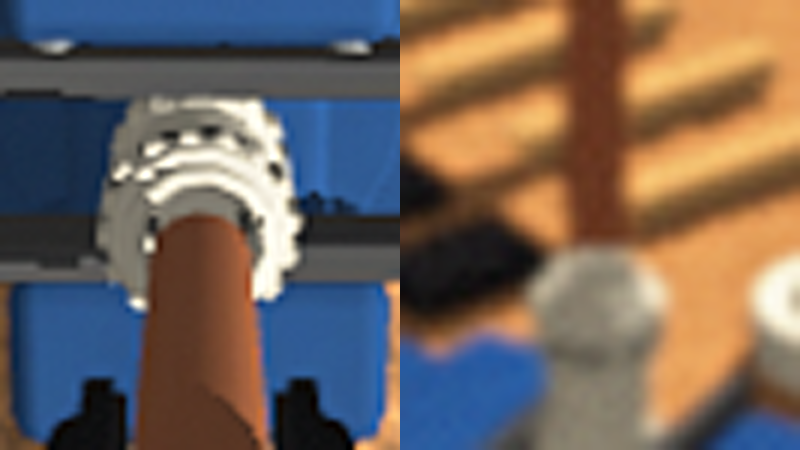

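The close crop shows the tube end over the mouth, centred within about 1 mm in both views, so I'll descend slowly and watch the force.

Request:
move_arm(
  commands=[
    [[0,-0.02,-0.15],[0,0,0],0],
    [[0,0,-0.15],[0,0,0],0],
    [[0,0,-0.15],[0,0,0],0],
    [[0,0,-0.15],[0,0,0],0],
    [[0,0,-0.1],[0,0,0],0],
    [[0,0,-0.1],[0,0,0],0],
    [[0,0,-0.1],[0,0,0],0],
    [[0,0,-0.1],[0,0,0],0],
  ],
)

```text
t: 13.3
eef_pos: [590.5, 3.5, 221.6]
tcp_rot: [3.142, -0.0, 0.182]
ft_force: [-1.0, 0.1, -0.2]
opening: 0.153
grip_force: 30.0
```

Request:
move_arm(
  commands=[
    [[0,0,-0.1],[0,0,0],0],
    [[0,0,-0.1],[0,0,0],0],
    [[0,0,-0.1],[0,0,0],0],
    [[0,0,-0.1],[0,0,0],0],
  ],
)

```text
t: 13.7
eef_pos: [590.5, 3.5, 217.6]
tcp_rot: [3.141, 0.0, 0.182]
ft_force: [-0.8, -0.7, -0.8]
opening: 0.151
grip_force: 30.0
```

Request:
move_arm(
  commands=[
    [[0,0,-0.1],[0,0,0],0],
    [[0,0,-0.1],[0,0,0],0],
    [[0,0,-0.1],[0,0,0],0],
  ],
)

```text
t: 14.0
eef_pos: [590.5, 3.6, 214.6]
tcp_rot: [3.142, 0.0, 0.182]
ft_force: [0.3, 0.7, -0.6]
opening: 0.152
grip_force: 30.0
```

Request:
move_arm(
  commands=[
    [[0,0,-0.1],[0,0,0],0],
    [[0,0,-0.1],[0,0,0],0],
    [[0,0,-0.1],[0,0,0],0],
  ],
)

```text
t: 14.3
eef_pos: [590.5, 3.5, 211.6]
tcp_rot: [3.142, 0.0, 0.182]
ft_force: [-0.2, 0.3, -0.1]
opening: 0.147
grip_force: 30.0
```

Request:
move_arm(
  commands=[
    [[0,0,-0.1],[0,0,0],0],
    [[0,0,-0.1],[0,0,0],0],
  ],
)

```text
t: 14.5
eef_pos: [590.7, 3.6, 210.1]
tcp_rot: [3.141, -0.001, 0.182]
ft_force: [-1.5, 1.1, 7.7]
opening: 0.153
grip_force: 30.0
```

Request:
move_arm(
  commands=[
    [[0,0,-0.1],[0,0,0],0],
    [[0,0,-0.1],[0,0,0],0],
  ],
)

```text
t: 14.7
eef_pos: [590.8, 3.7, 208.7]
tcp_rot: [3.141, -0.001, 0.182]
ft_force: [-2.5, 0.5, 10.1]
opening: 0.154
grip_force: 30.0
```

Request:
move_arm(
  commands=[
    [[0,0,-0.1],[0,0,0],0],
    [[0,0,-0.1],[0,0,0],0],
  ],
)

```text
t: 14.9
eef_pos: [590.7, 3.7, 206.8]
tcp_rot: [3.141, -0.001, 0.182]
ft_force: [-3.5, 1.0, 9.9]
opening: 0.154
grip_force: 30.0
```

Request:
move_arm(
  commands=[
    [[-0.05,0,-0.1],[0,0,0],0],
    [[0,0,-0.1],[0,0,0],0],
    [[0,0,-0.1],[0,0,0],0],
  ],
)

```text
t: 15.2
eef_pos: [590.4, 3.7, 203.9]
tcp_rot: [3.141, -0.002, 0.182]
ft_force: [-2.0, 1.7, 10.8]
opening: 0.152
grip_force: 30.0
```

Request:
move_arm(
  commands=[
    [[0,0,-0.05],[0,0,0],0],
    [[0,0,-0.05],[0,0,0],0],
  ],
)

```text
t: 15.4
eef_pos: [590.4, 3.7, 202.9]
tcp_rot: [3.141, -0.002, 0.182]
ft_force: [-1.3, 2.5, 11.2]
opening: 0.15
grip_force: 30.0
```

Request:
move_arm(
  commands=[
    [[0,0,-0.05],[0,0,0],0],
    [[0,0,-0.05],[0,0,0],0],
  ],
)

```text
t: 15.6
eef_pos: [590.4, 3.7, 201.9]
tcp_rot: [3.141, -0.002, 0.182]
ft_force: [-1.5, 1.2, 11.1]
opening: 0.154
grip_force: 30.0
```

Request:
move_arm(
  commands=[
    [[0,0,-0.05],[0,0,0],0],
    [[0,0,-0.05],[0,0,0],0],
  ],
)

```text
t: 15.8
eef_pos: [590.4, 3.7, 200.9]
tcp_rot: [3.141, -0.002, 0.182]
ft_force: [-2.4, 0.8, 12.1]
opening: 0.154
grip_force: 30.0
```

Request:
move_arm(
  commands=[
    [[-0.03,0.02,-0.05],[0,0,0],0],
    [[0,0,-0.05],[0,0,0],0],
  ],
)

```text
t: 16.0
eef_pos: [590.2, 3.8, 200.0]
tcp_rot: [3.141, -0.002, 0.182]
ft_force: [-1.1, 1.1, 10.6]
opening: 0.155
grip_force: 30.0
```

Request:
move_arm(
  commands=[
    [[0,0,-0.05],[0,0,0],0],
    [[0,0,-0.05],[0,0,0],0],
  ],
)

```text
t: 16.2
eef_pos: [590.2, 3.8, 198.9]
tcp_rot: [3.141, -0.002, 0.182]
ft_force: [-1.6, 0.7, 9.9]
opening: 0.151
grip_force: 30.0
```

Request:
move_arm(
  commands=[
    [[0,0,-0.05],[0,0,0],0],
    [[0,0,-0.05],[0,0,0],0],
  ],
)

```text
t: 16.4
eef_pos: [590.2, 3.8, 197.9]
tcp_rot: [3.141, -0.002, 0.182]
ft_force: [-0.9, 0.4, 9.5]
opening: 0.156
grip_force: 30.0
```

Request:
move_arm(
  commands=[
    [[0,0,-0.05],[0,0,0],0],
    [[0,0,-0.05],[0,0,0],0],
  ],
)

```text
t: 16.6
eef_pos: [590.2, 3.8, 197.0]
tcp_rot: [3.141, -0.002, 0.182]
ft_force: [-0.9, 1.6, 11.7]
opening: 0.149
grip_force: 30.0
```

Request:
move_arm(
  commands=[
    [[0,0,-0.05],[0,0,0],0],
    [[0,0,-0.05],[0,0,0],0],
  ],
)

```text
t: 16.8
eef_pos: [590.2, 3.8, 195.9]
tcp_rot: [3.141, -0.002, 0.182]
ft_force: [-1.5, 0.2, 11.2]
opening: 0.153
grip_force: 30.0
```

Request:
move_arm(
  commands=[
    [[0,0,-0.05],[0,0,0],0],
    [[0,0,-0.05],[0,0,0],0],
  ],
)

```text
t: 17.0
eef_pos: [590.3, 3.8, 194.9]
tcp_rot: [3.141, -0.002, 0.182]
ft_force: [-1.7, 1.3, 9.9]
opening: 0.15
grip_force: 30.0
```

Request:
move_arm(
  commands=[
    [[0,0,-0.05],[0,0,0],0],
    [[0,0,-0.05],[0,0,0],0],
  ],
)

```text
t: 17.2
eef_pos: [590.3, 3.8, 193.9]
tcp_rot: [3.141, -0.002, 0.182]
ft_force: [-1.8, 0.9, 10.6]
opening: 0.153
grip_force: 30.0
```

Request:
move_arm(
  commands=[
    [[0,0,-0.05],[0,0,0],0],
    [[0,0,-0.05],[0,0,0],0],
  ],
)

```text
t: 17.4
eef_pos: [590.5, 3.8, 193.6]
tcp_rot: [3.141, -0.003, 0.182]
ft_force: [-4.0, 1.2, 20.4]
opening: 0.156
grip_force: 30.0
```

Request:
move_arm(
  commands=[
    [[0,0,-0.04],[0,0,0],0],
    [[0,0,0],[0,0,0],0],
  ],
)

```text
t: 17.6
eef_pos: [590.5, 3.8, 193.7]
tcp_rot: [3.141, -0.004, 0.182]
ft_force: [-3.5, 0.1, 20.1]
opening: 0.151
grip_force: 30.0
```

Request:
move_arm(
  commands=[
    [[0,0,-0.04],[0,0,0],0],
    [[0,0,0],[0,0,0],0],
  ],
)

```text
t: 17.8
eef_pos: [590.6, 3.8, 193.6]
tcp_rot: [3.141, -0.004, 0.182]
ft_force: [-4.6, 0.5, 23.7]
opening: 0.152
grip_force: 30.0
```

Request:
move_arm(
  commands=[
    [[0,0,0.1],[0,0,0],0],
    [[0,0,0.1],[0,0,0],0],
    [[0,0,0],[0,0,0],0],
  ],
)

```text
t: 18.1
eef_pos: [590.2, 3.8, 193.8]
tcp_rot: [3.141, -0.002, 0.182]
ft_force: [-0.6, 1.6, 8.7]
opening: 0.149
grip_force: 30.0
```

Request:
move_arm(
  commands=[
    [[0,0,0],[0,0,0],0.3],
    [[0,0,0],[0,0,0],0.4],
    [[0,0,0],[0,0,0],0.4],
    [[0,0,0],[0,0,0],0.4],
    [[0,0,1],[0,0,0],0.4],
    [[0,0,2],[0,0,0],0.4],
    [[0,0,3],[0,0,0],0.4],
    [[0,0,3],[0,0,0],0.4],
    [[0,0,2],[0,0,0],0.4],
    [[0,0,0],[0,0,0],0.4],
  ],
)

```text
t: 19.1
eef_pos: [590.5, 3.7, 306.3]
tcp_rot: [3.14, -0.005, 0.182]
ft_force: [-0.4, -0.2, -0.9]
opening: 0.397
grip_force: 0.0
```

Run:
```python
from h import *
s=state();c=camera_info("wrist");w=read_camera("wrist");si=read_camera("side");print(s["eef_pos"],s["t"],s["ft_force"])
cv2.imwrite("pics/w6.png",w)
# find copper tube extents in the side view
hsv=cv2.cvtColor(si,cv2.COLOR_BGR2HSV)
for z in(113,233,141):print(z,proj("side",[590,3.7,z]))
print(np.hstack([np.arange(135,195,2)[:,None],hsv[135:195:2,249],si[135:195:2,249]]))
```

```text
[590.51   3.7  306.3 ] 19.1 [-0.4  -0.24 -0.92]
113 [248.79 197.51]
233 [248.72 150.27]
141 [248.78 187.13]
[[135  21  69 133  97 122 133]
 [137  15 144 205  89 146 205]
 [139  15 155 228  89 157 228]
 [141  14 157 223  86 151 223]
 [143  14 154 225  89 152 225]
 [145  14 154 227  90 154 227]
 [147  15 150 231  95 161 231]
 [149  12 169 181  61 110 181]
 [151   9 169 101  34  55 101]
 [153  10 180  92  27  49  92]
 [155   9 174  98  31  52  98]
 [157   9 178  96  29  50  96]
 [159  10 183  95  27  49  95]
 [161  10 182  98  28  52  98]
 [163   9 184  97  27  48  97]
 [165   9 176 100  31  52 100]
 [167   9 177  95  29  48  95]
 [169   9 180  95  28  48  95]
 [171  10 173 100  32  54 100]
 [173   9 174  98  31  52  98]
 [175   9 177  98  30  51  98]
 [177   9 174  97  31  50  97]
 [179   8 172  95  31  49  95]
 [181   8 167  99  34  51  99]
 [183  10 181 100  29  52 100]
 [185  10 179 100  30  54 100]
 [187  10 181 100  29  53 100]
 [189  14  89 123  80 100 123]
 [191  19  49 131 106 122 131]
 [193  22  56 124  97 117 124]]
```

```bash
python3 -c "
from cell import env
print(env.job_done())"
```

```text
the job is handed in; nothing more can be done
None
```

The plug is in the tray, and the longer tube is home on the coupling's stop about 28 mm below the mouth and released; the most force I read was about 24 N, and I handed the job in at about 19 s.

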